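Lock the medicine box with its gate bolt

ROBOT

A 7-joint arm with a two-finger parallel gripper is mounted at the origin on the work surface. World frame = base frame: x ahead of the robot, y to its left, z up, the work surface at z = 0. Lengths are in m, angles in rad, forces in N, time in s.
With the tool pointing down it reaches from about 0.425 to 0.875 m from the base axis. Payload 9.9 kg.
Tool frame: the origin (TCP) lies at the very end of the fingers, on their centre line; the grasp point (between the pads) lies robot.grasp_offset behind it (robot.grasp_offset is the distance from the TCP to the grasp point, in m); z points along the fingers, y is the direction in which the jaws open and shut (so a half turn about z gives the same grasp; the last joint's range is limited). The gripper opens to 85 mm and grips with 20 to 120 N. Pads are 22 mm wide; open, the fingers measure 114 mm over their backs; the gripper's body (76 mm by 85 mm) begins 54 mm behind the grasp point. The pads swing forward as they close: fully open they stand 13 mm farther back than shut.
Start: joints at [-1.411, 0.576, 0.025, 1.437, -0.015, 1.129, -0.057], TCP at [0.163, 0.655, 0.197] pointing down, gripper open.
Joint ranges: [-2.76, 2.76], [-0.34, 2.15], [-1.52, 1.57], [0.19, 2.46], [-1.09, 4.23], [0.17, 1.99], [-2.82, 2.82]. Speed limits (rad/s): [2.22, 2.22, 3.01, 3.01, 3.14, 3.14, 3.14].

INTERFACE

Orientations are given as a unit quaternion [w, x, y, z].
In Python, from plant import robot gives the robot as it stands.
- The arm moves only by the tool step_arm, never from a script. Its argument "commands" is a list of rows, each a list of 6 numbers: the shift along the tool's x, y, z in cm, then the turn, a rotation vector about the tool's x, y, z in degrees. In form: [[tx, ty, tz, ax, ay, az], ...]. A call has 1 to 12 rows; each row is the pose to reach, as a shift and turn from the pose measured when the call began, along the tool's axes at that moment; what a row does not reach only later rows make up. A row lasts 1/10 s, in which the tool goes at most 50 mm and 8.59 degrees, less where a joint would pass 70% of its speed; a pose out of reach is approached as far as the arm can. A call with a gripper value outside its range is refused whole. "jaw" is the opening, from 0 (shut) to 1 (fully open), set as the call begins (left out, the last holds). The fingers move at their own pace and stop on an object; "squeeze" is the grip in N (left out, the last holds). Time passes only in rows, so rows that repeat a pose let the fingers close. It gives the time, the measured TCP pose, the force and the opening at its end, in the units of the state.
- robot.read_state(): the state, without advancing time (a new reading comes with each control period).
- robot.get_image(name): name is "side" or "top"; returns the picture (480x640x3 uint8, red, green, blue); there is no depth.
- robot.calibration(name): a dict with "fx", "fy", "cx", "cy" (pixels), "extrinsics" (4x4, takes a point from camera to world coordinates). Camera axes: x right, y up, looking along -z (the intrinsics and any distortion apply to the point x, -y, -z); pixel columns grow to the right and rows downward; lengths in m; the calibration is good to about 2 mm. A picture is of the moment at which its call begins. calibration takes no time and is no camera call.
- robot.hand_in(): hands the job in, once; it reports no verdict.
Trained networks look in the newest picture that a camera, given by its name, has taken for a name from the list of things; names that differ only in an ending like _2 or _b are one class to them, and where a whole thing is asked for, a point or a joint stands for the part that bears it (a point fixed in the world has none). Each returns a list of dicts, best first, with "conf" (0 to 1); they miss things now and then, are a little off and sometimes report something else, mostly with a low value. They report only what shows in the picture. A call takes as long as a camera call. They do not tell look-alikes from the thing itself.
- robot.regions_of(thing, camera): "pixels" (480x640 bool, what is visible of it) and "location" ([column, row] in pixels, amid what is visible of it).
- robot.mark_of(thing, camera): "location" ([column, row] in pixels: a listed point, or the origin of a listed thing).
The state is a dict: "time": time; "joint_pos": joint angles; "qd": joint speeds; "effort": joint torques, N m; "eef_pos": TCP position; "eef_rot": TCP orientation; "contact_force": force on the tool from outside, world axes, zero at the start; "moment": the same for the moment, N m; "gripper_width": finger opening in m.
Only numpy, scipy, OpenCV 4.12 (cv2) and the standard library are available. Lean on these libraries where they do the work, as an engineer would, in place of code of your own. Each camera call takes 0.05 s, during which the arm holds its last target. There are 200 camera calls.

TASK

Lock the white medicine box on the desk: with the fingertips push the square black knob along the long leg of its L-shaped slot until the bolt is fully home in the keep, then push it round the corner to the very end of the short leg. Only push the knob: do not pinch it between the fingers or pull it up, and leave the jar and the bottles standing where they are. Finish clear of everything.

Things in the scene. Friction and masses are not known exactly. Their poses are not given: they have to be found in the camera images.
- lockbox: White steel medicine box fixed to the desk, 200 (x) x 280 (y) x 75 mm high; origin at the centre of its underside, z up. Centred on its lid an aluminium gate plate, 90 (x) x 130 (y) mm, flat top 97 mm above the desk, has an L-shaped slot 18 to 20 mm wide: long leg 70 mm along the box's +y, then short leg 35 mm along -x. A steel keep, top 102 mm above the desk, stands at x 15, y 112 mm.
- slot_start (a point): Centre line of the slot at the open end of the long leg, at plate-top height (box x 15, y -40, z 97 mm): the knob's axis stands here when both joints read 0. Axes as the box's.
- slot_corner (a point): Where the knob's axis stands at the corner of the slot, plate-top height (box x 15, y 30, z 97 mm).
- slot_end (a point): Where the knob's axis stands when locked, at the end of the short leg, plate-top height (box x -20, y 30, z 97 mm).
- knob_top (a point): Centre of the knob's top, 37 mm above the plate. The knob is a black square post, 24 x 24 mm in plan (sides along the box's x and y, not turning), from 5 to 37 mm above the plate, on a 13 mm stem in the slot. It slides stiffly (about 2 N, more when fast) and stays where it is left; a light spring holds it down.
- bolt (a joint): Travel of bolt and knob along the long leg, the box's +y, in m: 0 at the open end, 0.070 with the bolt fully home in the keep. It starts somewhere in the first third.
- crosswise (a joint): Travel of the knob along the short leg, the box's -x, in m: about 0 (2 mm play) in the long leg, 0.035 at the locked end. The slot blocks it until the bolt is within about 5 mm of fully home.
- lift (a joint): How far the knob is pulled up, in m: 0 down, at most 0.014. It should stay down.
- face_start: Side of the knob that looks to the box's -y (origin 10.5 mm from the knob's axis, 21 mm above the plate): pushed to move the bolt home.
- face_keep: Side of the knob that looks to the box's +y, towards the keep (origin as above).
- face_hinge: Side of the knob that looks to the box's -x (origin as above).
- face_front: Side of the knob that looks to the box's +x (origin as above): pushed to move the knob along the short leg.
- pill_jar: White pill jar, 40 mm across, 58 mm high, loose, standing on the box's lid near its -x, -y corner; origin at the centre of its underside.
- saline: Clear bottle, 60 mm across, 115 mm high, loose, standing on the desk beside one short end of the box; origin at the centre of its underside.
- syrup: Brown bottle, 56 mm across, 100 mm high, loose, standing on the desk beside the other short end of the box; origin at the centre of its underside.
Mind the look-alikes: they are no part of the job. Leave any yellow look-alike of the saline alone. Of the things shaped like the pill_jar, the white one is meant.

How it is judged:
On the way, in this order (a step that is already met when the one before it is completed fails the run):
1. the bolt is pushed home along the long leg, the knob at the corner (value of joint bolt above 0.063 m and value of joint crosswise below 0.012 m).
2. the knob is pushed to the end of the short leg (value of joint bolt above 0.063 m and value of joint crosswise above 0.031 m), for 0.2 s.
At the end, for the whole second after the job is handed in: The knob rests at the locked end of the slot: bolt within 7 mm of fully home, knob within 4 mm of the end of the short leg, knob down; the jar and both bottles upright and within 20 mm of where they stood (all of step 2 and value of joint lift below 0.003 m and velocity of joint bolt between -0.01 and 0.01 m/s and velocity of joint crosswise between -0.01 and 0.01 m/s and angle between each of pill_jar, saline, syrup's own z axis and vertical below 0.15 rad and distance of each of pill_jar, saline, syrup from where it was at the start of the episode below 0.02 m and linear speed of each of pill_jar, saline, syrup below 0.02 m/s); the robot touches nothing.
It fails at once if the knob is pinched (the fingers press on two opposite sides at once) ((contact force between the fingers and face_start above 0.8 N and contact force between the fingers and face_keep above 0.8 N) or (contact force between the fingers and face_hinge above 0.8 N and contact force between the fingers and face_front above 0.8 N)).
It fails at once if the knob is pulled up by more than 7 mm (value of joint lift above 0.007 m).
It fails at once if the jar or a bottle is shoved, toppled or lifted (distance of any of pill_jar, saline, syrup from where it was at the start of the episode above 0.02 m or angle between any of pill_jar, saline, syrup's own z axis and vertical above 0.3 rad).
It also fails if it takes over 42 s, if anything falls off the work surface, if the arm or the gripper's body presses on something with over 40 N, if the wrist force passes 120 N, or if a joint passes its speed limit or range.

## Working session

There is one attempt and no reset: what is moved stays moved. The work goes in short steps, Python scripts to look and compute and a tool call to move; the robot and the scene stay as the last step left them, time stands still between calls to the robot, and variables do not carry over. Pictures are saved under pics/ and viewed, about 8 in all and at most 12, crops included, and the job is handed in when it is done.

Besides the shell and the picture viewer there is one more tool, called after "Request:" in YAML: its name, and indented under it one key for each argument. step_arm: Moves the arm, as the interface text tells. Its arguments: {"type":"object","properties":{"commands":{"type":"array","items":{"type":"array","items":{"type":"number"}}},"jaw":{"type":"number"},"squeeze":{"type":"number"}},"required":["commands"]}

```bash
mkdir -p pics; cat > h.py <<'E'
import numpy as np, cv2
from plant import robot
def ray(cam,px):
    c=robot.calibration(cam);E=np.array(c["extrinsics"])
    d=E[:3,:3]@np.array([(px[0]-c["cx"])/c["fx"],-(px[1]-c["cy"])/c["fy"],-1]);return E[:3,3],d
def at_z(cam,px,z):
    o,d=ray(cam,px);return o+d*(z-o[2])/d[2]
def proj(cam,p):
    c=robot.calibration(cam);E=np.array(c["extrinsics"]);q=E[:3,:3].T@(np.array(p)-E[:3,3])
    return np.array([c["cx"]+c["fx"]*q[0]/-q[2],c["cy"]-c["fy"]*q[1]/-q[2]])
def snap(cam,name):
    im=robot.get_image(cam);cv2.imwrite(f"pics/{name}.png",im[:,:,::-1]);return im
def tri(p1,p2):
    (o1,d1),(o2,d2)=ray("top",p1),ray("side",p2)
    s=np.linalg.lstsq(np.c_[d1,-d2],o2-o1,rcond=None)[0]
    a,b=o1+s[0]*d1,o2+s[1]*d2;return (a+b)/2,np.linalg.norm(a-b)
E
python3 - <<'E'
from h import *
np.set_printoptions(precision=4,suppress=True)
for c in("top","side"):
    snap(c,c+"0")
    k=robot.calibration(c);print({a:k[a] for a in k if a!="extrinsics"},np.array(k["extrinsics"]))
    for t in("slot_start","slot_corner","slot_end","knob_top","lockbox","pill_jar","saline","syrup"):
        z=dict(knob_top=.134,lockbox=0,pill_jar=.075,saline=0,syrup=0).get(t,.097)
        for m in robot.mark_of(t,c)[:3]: print(c,t,round(m["conf"],2),np.array(m["location"]),at_z(c,m["location"],z))
s=robot.read_state();print(s["time"],s["eef_pos"],s["eef_rot"],s["gripper_width"],robot.grasp_offset)
E
```

```text
{'fx': 586.1366138922691, 'fy': 586.1366138922691, 'cx': 323.84239908735407, 'cy': 237.7431806181643} [[-0.0045  0.994  -0.1089  0.4692]
 [-1.     -0.005  -0.0041  0.0518]
 [-0.0046  0.1088  0.994   1.282 ]
 [ 0.      0.      0.      1.    ]]
top slot_start 0.78 [322.6 237.1] [0.6003 0.0592 0.097 ]
top slot_corner 0.77 [288.1 239.5] [0.5958 0.1294 0.097 ]
top slot_corner 0.34 [292.2 255. ] [0.5641 0.121  0.097 ]
top slot_end 0.66 [291.7 257.9] [0.5582 0.122  0.097 ]
top knob_top 0.43 [316.7 233.6] [0.6032 0.0705 0.134 ]
top lockbox 0.77 [304.7 248.2] [0.5867 0.0992 0.    ]
top lockbox 0.45 [415.8 233.1] [ 0.6189 -0.1454  0.    ]
top pill_jar 0.72 [344.5 270.4] [0.5336 0.0145 0.075 ]
top pill_jar 0.71 [329.4 329.7] [0.413  0.0463 0.075 ]
top saline 0.83 [457.8 266.3] [ 0.5453 -0.2355  0.    ]
top saline 0.76 [417.6 233.6] [ 0.6177 -0.1493  0.    ]
top syrup 0.78 [207.  260.7] [0.5603 0.3135 0.    ]
{'fx': 442.0622529983422, 'fy': 442.0622529983422, 'cx': 315.2256158919938, 'cy': 243.74958983720998} [[-0.977   0.1592 -0.1417  0.487 ]
 [-0.2127 -0.6859  0.6959  0.6917]
 [ 0.0135  0.71    0.704   0.7268]
 [ 0.      0.      0.      1.    ]]
side slot_start 0.66 [317.3 244.7] [0.6091 0.0709 0.097 ]
side slot_corner 0.9 [315.9 269.3] [0.5977 0.1367 0.097 ]
side slot_end 0.7 [339.5 268.2] [0.5542 0.1238 0.097 ]
side knob_top 0.73 [319.7 233.6] [0.6038 0.0763 0.134 ]
side knob_top 0.48 [316.6 245.3] [0.6029 0.1093 0.134 ]
side lockbox 0.8 [324.8 287.6] [0.5853 0.098  0.    ]
side pill_jar 0.84 [355.  236.4] [0.5402 0.0065 0.075 ]
side pill_jar 0.56 [415.4 282.5] [0.407  0.1076 0.075 ]
side saline 0.78 [330.8 218.4] [ 0.6146 -0.1227  0.    ]
side saline 0.66 [329.1 184.2] [ 0.6454 -0.2586  0.    ]
side saline 0.62 [365.1 198.2] [ 0.5423 -0.2213  0.    ]
side syrup 0.63 [314.8 381.6] [0.56   0.3133 0.    ]
0.9 [0.1629 0.6551 0.1973] [-0.      0.1216  0.9926  0.    ] 0.08534965728529702 0.0187
```

```bash
python3 - <<'E'
import cv2
t=cv2.imread("pics/top0.png")[170:340,190:480];s=cv2.imread("pics/side0.png")[150:420,220:460]
cv2.imwrite("pics/a.png",cv2.resize(t,None,fx=2.7,fy=2.7,interpolation=2))
cv2.imwrite("pics/b.png",cv2.resize(s,None,fx=2.2,fy=2.2,interpolation=2))
E
```

```text
(no output)
```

View pics/a.png

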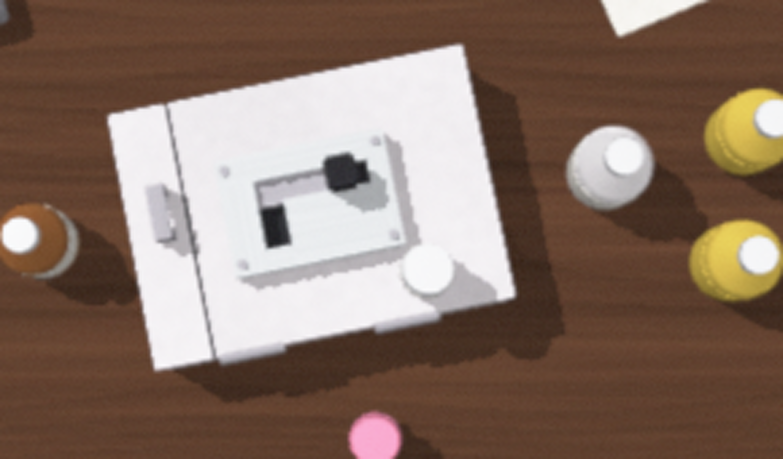

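View pics/b.png

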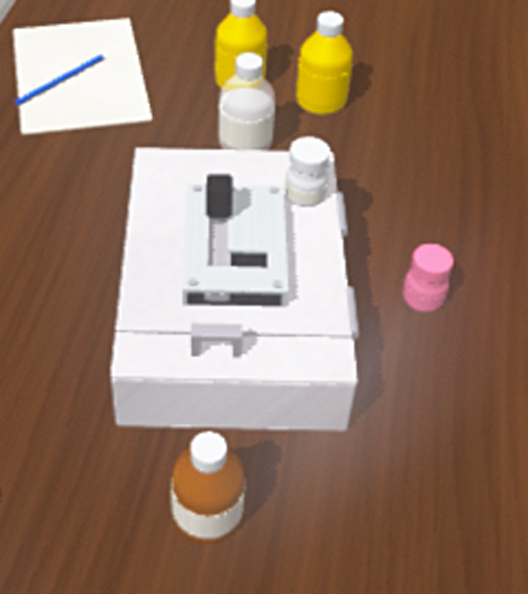

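```bash
cat >> h.py <<'E'
def box():
    im=cv2.imread("pics/top0.png")
    P=np.array([at_z("top",np.array(p)/2.7+[190,170],.075)[:2] for p in [(463,45),(108,115),(155,370),(513,297)]])
    L=np.array([[.1,-.14],[.1,.14],[-.1,.14],[-.1,-.14]])
    c=P.mean(0);U,S,V=np.linalg.svd(L.T@(P-c));R=(V.T@U.T);return c,R,P-c-L@R.T
E
python3 - <<'E'
from h import *
np.set_printoptions(precision=4,suppress=True)
c,R,res=box();print(c,np.degrees(np.arctan2(R[1,0],R[0,0])),res*1e3)
for n,l in dict(start=(.015,-.04),corner=(.015,.03),end=(-.02,.03)).items():print(n,c+R@l)
print("tri")
T={"slot_start":((322.6,237.1),(317.3,244.7)),"corner":((288.1,239.5),(315.9,269.3)),"end":((291.7,257.9),(339.5,268.2)),"knob":((316.7,233.6),(319.7,233.6)),"box":((304.7,248.2),(324.8,287.6)),"jar":((344.5,270.4),(355,236.4)),"syr":((207,260.7),(314.8,381.6)),"sal":((417.6,233.6),(330.8,218.4))}
for n,(a,b) in T.items():
    p,e=tri(a,b);print(n,p,e,"local",R.T@(p[:2]-c))
# knob by dark threshold, top view
for cam,roi in(("top",(225,245,305,330)),("side",(222,255,305,330))):
    r=robot.regions_of("knob_top",cam) if False else None
im=cv2.imread("pics/side0.png").max(2)
for y in range(226,252):print(y,im[y,308:332])
im=cv2.imread("pics/top0.png").max(2)
for y in range(222,246):print(y,im[y,304:332])
for y in(-.04,-.03,-.02): print(y,[proj(k,[*(c+R@[.015,y]),.134]) for k in("top","side")])
E
```

```text
[0.5841 0.0963] 10.97888094389734 [[-0.5328 -0.3253]
 [-0.5597 -0.785 ]
 [ 0.2379 -0.8642]
 [ 0.8545  1.9744]]
start [0.6065 0.0599]
corner [0.5932 0.1286]
end [0.5588 0.1219]
tri
slot_start [0.6064 0.0596 0.0854] 0.009646046595973961 local [ 0.0149 -0.0402]
corner [0.5978 0.13   0.0893] 0.0024697176999404955 local [0.0199 0.0305]
end [0.5564 0.122  0.0951] 0.003960274687757203 local [-0.0223  0.0306]
knob [0.6044 0.0707 0.1285] 0.0009657718947818846 local [ 0.015 -0.029]
box [0.5859 0.0991 0.0014] 0.0014569424876220217 local [0.0022 0.0025]
jar [0.5364 0.0148 0.0828] 0.006429803011566842 local [-0.0624 -0.0708]
syr [0.5601 0.3135 0.0002] 0.00025014011767945737 local [0.0178 0.2178]
sal [ 0.6202 -0.1537 -0.0276] 0.0014605583994769275 local [-0.0122 -0.2522]
226 [245 246 246 247 246 246 247 246 246 247 247 248 248 247 247 247 246 246
 245 245 245 245 246 246]
227 [246 246 247 246 246 246 247 248 249 250 252 252 252 251 251 250 248 247
 246 246 246 247 246 246]
228 [245 246 246 246 247 250 246 234 235 238 240 239 239 238 237 235 240 251
 249 247 246 246 246 246]
229 [245 245 245 246 24
[... 4696 characters left out ...]
 175 175 174 175 172 172 172]
242 [234 236 237 237 238 239 239 236 231 223 199 179 175 174 172 174 174 172
 175 173 173 173 172 173 173 175 172 172]
243 [239 239 238 238 238 237 238 237 237 236 230 224 202 183 177 173 171 172
 173 172 172 171 173 170 174 175 174 172]
244 [239 238 238 237 238 238 238 238 238 237 238 235 230 223 196 175 171 171
 173 172 174 174 173 172 173 174 173 172]
245 [237 238 237 238 237 236 237 237 236 236 236 235 236 234 209 184 180 178
 174 172 173 174 175 176 175 176 173 172]
-0.04 [array([322.111 , 231.9348]), array([320.0681, 227.8036])]
-0.03 [array([317.1376, 232.9188]), array([319.9918, 231.2617])]
-0.02 [array([312.1628, 233.9031]), array([319.9143, 234.777 ])]
```

```bash
cat >> h.py <<'E'
from scipy.spatial.transform import Rotation as Ro
C,RB,_=box()
def go(lx,ly,z):
    s=robot.read_state();q=s["eef_rot"];T=Ro.from_quat([*q[1:],q[0]])
    x=RB[:,0];y=RB[:,1]
    G=Ro.from_matrix(np.c_[[-x[0],-x[1],0],[*y,0],[0,0,-1]])
    w=np.array([*(C+RB@[lx,ly]),z]);p=np.array(s["eef_pos"])
    print("t",s["time"],"local now",(RB.T@(p[:2]-C)).round(4),p[2].round(4),"F",np.round(s["contact_force"],1),"w",round(s["gripper_width"],4))
    print("shift cm",(100*T.inv().apply(w-p)).round(2),"turn",np.degrees((T.inv()*G).as_rotvec()).round(2))
E
python3 -c "
from h import *
go(.015,-.085,.197)"
```

```text
t 0.9 local now [-0.3071  0.6288] 0.1973 F [-0.5  0.6 -0.7] w 0.0853
shift cm [-5.931e+01 -5.114e+01  3.000e-02] turn [  0.    -0.   -24.94]
```

Request:
step_arm:
  commands:
    - [-3.3,-2.85,0,0,0,-2]
    - [-6.6,-5.7,0,0,0,-4]
    - [-9.9,-8.5,0,0,0,-6]
    - [-13.2,-11.4,0,0,0,-8]
    - [-16.5,-14.2,0,0,0,-10]
    - [-19.8,-17,0,0,0,-12]
    - [-23.1,-19.9,0,0,0,-14]
    - [-26.4,-22.8,0,0,0,-16]
    - [-29.7,-25.6,0,0,0,-18]
    - [-33,-28.5,0,0,0,-20]
    - [-36.3,-31.3,0,0,0,-22]
    - [-39.6,-34.1,0,0,0,-25]
  jaw: 0

```text
time: 2.1
eef_pos: [0.4658, 0.227, 0.1976]
eef_rot: [0.0, -0.097, 0.995, 0.0]
contact_force: [0.5, 1.0, 0.7]
gripper_width: 0.0001
```

```bash
python3 -c "
from h import *
go(.015,-.085,.197)"
```

```text
t 2.1 local now [-0.0912  0.1509] 0.1976 F [0.5 1.  0.7] w 0.0001
shift cm [-10.56 -23.62   0.06] turn [0.01 0.04 0.15]
```

Request:
step_arm:
  commands:
    - [-2,-4,0,0,0,0]
    - [-4,-8,0,0,0,0]
    - [-6,-12,0,0,0,0]
    - [-8,-16,0,0,0,0]
    - [-9.6,-20,0,0,0,0]
    - [-10.56,-23.6,0,0,0,0]
    - [-10.56,-23.6,0,0,0,0]
    - [-10.56,-23.6,3,0,0,0]
    - [-10.56,-23.6,5,0,0,0]
    - [-10.56,-23.6,5,0,0,0]

```text
time: 3.1
eef_pos: [0.613, 0.0162, 0.1451]
eef_rot: [-0.002, -0.097, 0.995, 0.0]
contact_force: [-0.4, 0.5, 0.3]
gripper_width: -0.0
```

```bash
python3 -c "
from h import *
go(.015,-.085,.109)
t=snap('top','t1')[170:340,190:480];s=snap('side','s1')[170:340,220:460]
a=cv2.resize(t,None,fx=2.5,fy=2.5,interpolation=2)[:,:,::-1];b=cv2.resize(s,None,fx=2.2,fy=2.2,interpolation=2)[:,:,::-1]
cv2.imwrite('pics/t1c.png',a);cv2.imwrite('pics/s1c.png',b)"
```

```text
t 3.1 local now [ 0.0131 -0.0841] 0.1451 F [-0.4  0.5  0.3] w -0.0
shift cm [-0.2  -0.09  3.61] turn [ 0.06 -0.24  0.16]
```

View pics/s1c.png

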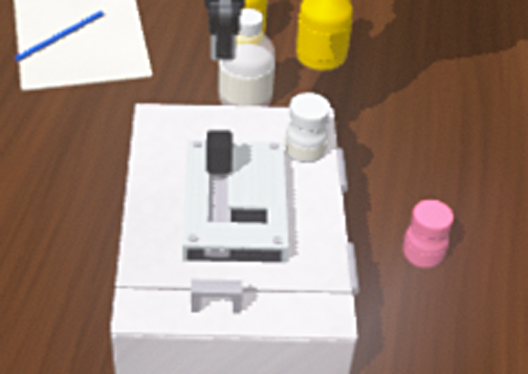

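The fingertips at crop (222, 55) stand behind the knob at (219, 150), in line with the long leg. Next I descend.

Request:
step_arm:
  commands:
    - [-0.2,0,1.8,0,0,0]
    - [-0.2,0,3.4,0,0,0]
    - [-0.2,0,3.5,0,0,0]
    - [-0.2,0,3.5,0,0,0]

```text
time: 3.6
eef_pos: [0.6175, 0.0167, 0.1142]
eef_rot: [0.001, -0.097, 0.995, 0.0]
contact_force: [-0.1, -0.2, 0.3]
gripper_width: 0.0002
```

```bash
python3 -c "
from h import *
go(.015,-.04,.109)"
```

```text
t 3.6 local now [ 0.0176 -0.0844] 0.1142 F [-0.1 -0.2  0.3] w 0.0002
shift cm [0.25 4.44 0.52] turn [0.01 0.09 0.17]
```

Request:
step_arm:
  commands:
    - [0.25,0.5,0.5,0,0,0]
    - [0.25,1,0.5,0,0,0]
    - [0.25,1.5,0.5,0,0,0]
    - [0.25,2,0.5,0,0,0]
    - [0.25,2.5,0.5,0,0,0]
    - [0.25,2.8,0.5,0,0,0]
    - [0.25,3.1,0.5,0,0,0]
    - [0.25,3.4,0.5,0,0,0]
    - [0.25,3.7,0.5,0,0,0]

```text
time: 4.5
eef_pos: [0.6079, 0.0527, 0.1092]
eef_rot: [0.001, -0.097, 0.995, 0.0]
contact_force: [1.1, 0.1, -0.1]
gripper_width: 0.0001
```

```bash
python3 -c "
from h import *
go(.015,-.03,.109)
s=snap('side','s2')[170:300,240:420]
cv2.imwrite('pics/s2c.png',cv2.resize(s,None,fx=3.5,fy=3.5,interpolation=2)[:,:,::-1])"
```

```text
t 4.5 local now [ 0.015  -0.0473] 0.1092 F [ 1.1  0.1 -0.1] w 0.0001
shift cm [-0.01  1.73  0.02] turn [0.01 0.09 0.16]
```

View pics/s2c.png

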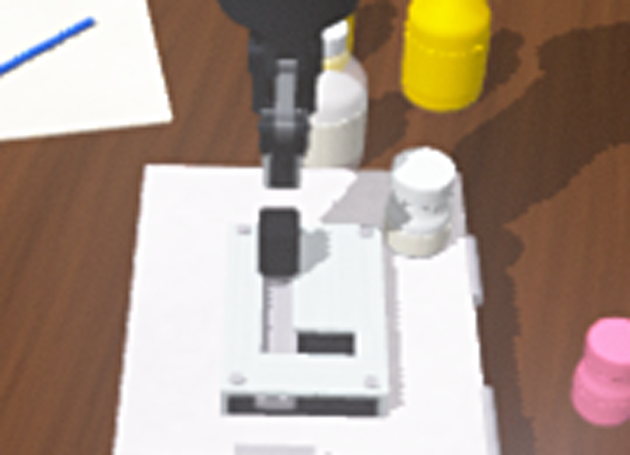

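```bash
python3 -c "
from h import *
for y,z in((-.0473,.109),(-.035,.109),(-.065,.109),(-.017,.102),(-.017,.134),(-.041,.134),(-.041,.109)):
  p=proj('side',[*(C+RB@[.015,y]),z]);print(y,z,p,(p-[240,170])*3.5)
s=snap('top','t2')[190:280,270:400]
cv2.imwrite('pics/t2c.png',cv2.resize(s,None,fx=5,fy=5,interpolation=2)[:,:,::-1])"
```

```text
-0.0473 0.109 [319.85999625 234.42726156] [279.50998688 225.49541545]
-0.035 0.109 [319.76641161 238.64461865] [279.18244064 240.25616529]
-0.065 0.109 [319.99151151 228.50057517] [279.97029029 204.75201311]
-0.017 0.102 [319.55385703 247.45774298] [278.43849959 271.10210044]
-0.017 0.134 [319.89084844 235.84292295] [279.61796954 230.45023033]
-0.041 0.134 [320.07563658 227.46083519] [280.26472802 201.11292316]
-0.041 0.109 [319.81229156 236.5770557 ] [279.34302047 233.01969494]
```

View pics/t2c.png

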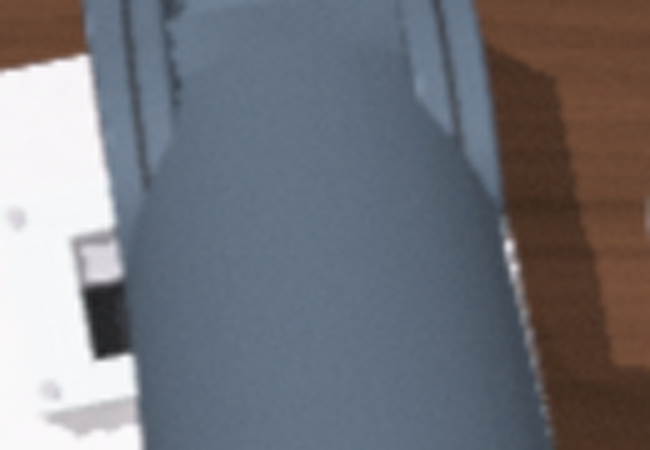

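The side view puts the fingertips at crop (283, 187), about 11 px above where the reported TCP projects. There is no contact yet. The tips are either farther back or higher than reported, so I'll creep forward and check again.

Request:
step_arm:
  commands:
    - [0,0.3,0,0,0,0]
    - [0,0.6,0,0,0,0]
    - [0,0.9,0,0,0,0]
    - [0,1.2,0,0,0,0]
    - [0,1.5,0,0,0,0]
    - [0,1.5,0,0,0,0]

```text
time: 5.2
eef_pos: [0.6048, 0.0685, 0.1092]
eef_rot: [0.001, -0.098, 0.995, 0.0]
contact_force: [-0.3, 0.0, -0.5]
gripper_width: -0.0003
```

```bash
python3 -c "
from h import *
go(.015,-.03,.109)
s=snap('side','s3')[170:300,240:420]
cv2.imwrite('pics/s3c.png',cv2.resize(s,None,fx=3.5,fy=3.5,interpolation=2)[:,:,::-1])"
```

```text
t 5.2 local now [ 0.015  -0.0312] 0.1092 F [-0.3  0.  -0.5] w -0.0003
shift cm [0.   0.12 0.02] turn [0.04 0.09 0.24]
```

View pics/s3c.png

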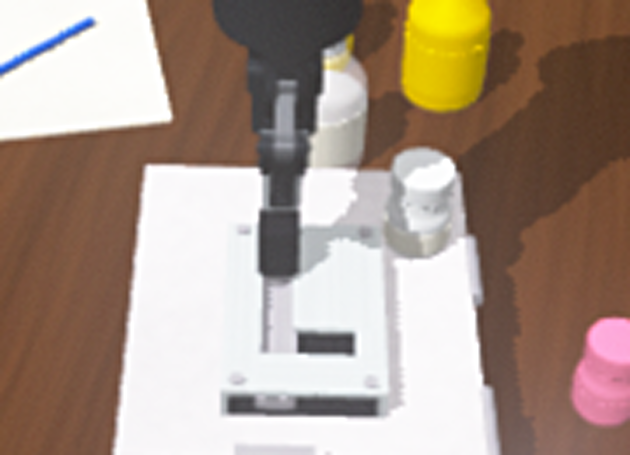

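Request:
step_arm:
  commands:
    - [0,0.2,0,0,0,0]
    - [0,0.4,0,0,0,0]
    - [0,0.6,0,0,0,0]
    - [0,0.8,0,0,0,0]
    - [0,1.0,0,0,0,0]
    - [0,1.2,0,0,0,0]
    - [0,1.4,0,0,0,0]

```text
time: 5.95
eef_pos: [0.6021, 0.082, 0.1092]
eef_rot: [0.001, -0.098, 0.995, 0.0]
contact_force: [-0.9, 0.5, -0.6]
gripper_width: -0.0001
```

```bash
python3 -c "
from h import *
go(.015,-.03,.109)
s=snap('side','s4')[170:300,240:420]
print([ (m['conf'],m['location']) for m in robot.mark_of('knob_top','side')])
cv2.imwrite('pics/s4c.png',cv2.resize(s,None,fx=3.5,fy=3.5,interpolation=2)[:,:,::-1])"
```

```text
t 5.95 local now [ 0.0149 -0.0174] 0.1092 F [-0.9  0.5 -0.6] w -0.0001
shift cm [-0.   -1.26  0.02] turn [0.03 0.09 0.22]
[(0.65, [319.4, 233.0])]
```

View pics/s4c.png

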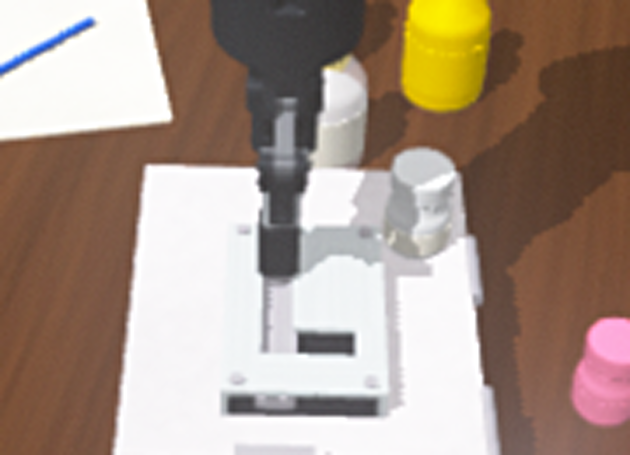

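Moving forward, the tip now covers the knob's top at crop (280, 222), with no contact. So the fingertips pass above the knob, and their real height is about 35 to 45 mm above the reported z. I'll back off and then lower gradually.

Request:
step_arm:
  commands:
    - [0,-1.5,0,0,0,0]
    - [0,-3,0,0,0,0]
    - [0,-4.5,0,0,0,0]
    - [0,-6,0,0,0,0]
    - [0,-6.2,0,0,0,0]
    - [0,-6.2,1,0,0,0]
    - [0,-6.2,1.6,0,0,0]
    - [0,-6.2,2,0,0,0]
    - [0,-6.2,2.4,0,0,0]
    - [0,-6.2,2.4,0,0,0]

```text
time: 7.05
eef_pos: [0.6138, 0.0221, 0.0844]
eef_rot: [0.0, -0.098, 0.995, 0.0]
contact_force: [-0.4, 0.3, 0.5]
gripper_width: 0.0001
```

```bash
python3 -c "
from h import *
go(.015,-.08,.075)
s=snap('side','s5')[170:300,240:420]
cv2.imwrite('pics/s5c.png',cv2.resize(s,None,fx=3.5,fy=3.5,interpolation=2)[:,:,::-1])"
```

```text
t 7.05 local now [ 0.0149 -0.0785] 0.0844 F [-0.4  0.3  0.5] w 0.0001
shift cm [-0.   -0.15  0.94] turn [0.06 0.02 0.3 ]
```

View pics/s5c.png

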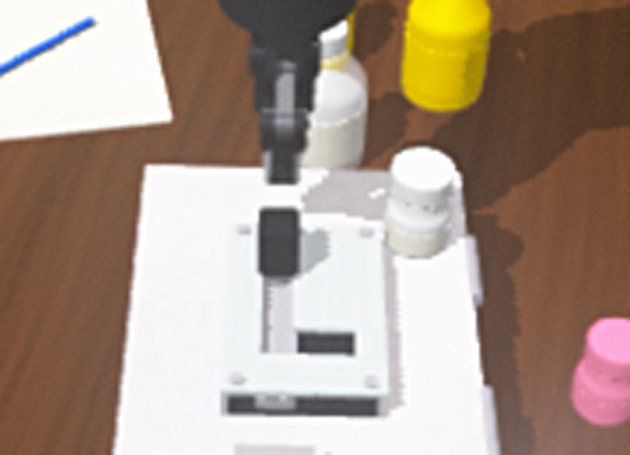

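Request:
step_arm:
  commands:
    - [0,0,0.6,0,0,0]
    - [0,0,1.2,0,0,0]
    - [0,0,1.2,0,0,0]
    - [0,0.6,1.2,0,0,0]
    - [0,1.2,1.2,0,0,0]
    - [0,1.6,1.2,0,0,0]
    - [0,1.9,1.2,0,0,0]
    - [0,2.2,1.2,0,0,0]
    - [0,2.5,1.2,0,0,0]
    - [0,2.8,1.2,0,0,0]
    - [0,3.1,1.2,0,0,0]

```text
time: 8.2
eef_pos: [0.6081, 0.0519, 0.0729]
eef_rot: [0.001, -0.098, 0.995, 0.0]
contact_force: [1.0, -2.6, -0.2]
gripper_width: -0.0001
```

```bash
python3 -c "
from h import *
go(.015,.01,.072)
snap('side','s6');snap('top','t6')
print([ (m['conf'],m['location']) for m in robot.mark_of('knob_top','side')])
im=cv2.imread('pics/s6.png').max(2)
for y in range(216,256,2):print(y,im[y,308:332])
"
```

```text
t 8.2 local now [ 0.015  -0.0482] 0.0729 F [ 1.  -2.6 -0.2] w -0.0001
shift cm [-0.02  5.82  0.09] turn [0.01 0.07 0.25]
[(0.55, [314.9, 234.2])]
216 [121 128 127 119  91  73 101 135 142 149 141 174 174 172 168 138  89  93
 104  81  87 162 217 215]
218 [253 252 254 255 255 247 160 102 101 106 130 150 150 154 150 129  90  91
 115 175 245 246 241 240]
220 [251 250 251 253 254 218 110  92  94 116 157 174 171 172 165 141  96  89
  93 124 220 255 252 252]
222 [250 249 250 251 251 213 140  80  75  88 111 119 119 122 123 109  80  79
  90 152 239 255 252 252]
224 [249 249 250 251 254 232  97  61  67  71  83  88  92  90  87  77  70  65
  77 187 255 253 252 246]
226 [250 250 250 251 255 247 141  66  65  70  70  71  72  71  72  69  65  61
 104 214 255 252 251 252]
228 [250 250 250 250 253 254 209 132 122  78  72  74  73  73  70  82  99 118
 209 255 254 251 252 250]
230 [250 249 249 250 252 255 232 121  94  77  76  72  73  71  70  71 103 195
 255 255 252 254 247 208]
232 [251 251 251 252 255 250 101  66  73  79  78  75  73  71  70  66  69 150
 248 254 230 223 204 199]
234 [231 230 231 234 249 20
[... 405 characters left out ...]
 249 198  80  68  75  75  74  74  75  75  73  72  71 123
 193 194 188 187 189 188]
244 [245 247 245 247 250 198  80  69  76  76  75  76  74  75  75  71  77 130
 193 192 190 187 186 187]
246 [247 247 245 248 249 195  80  70  74  76  75  76  76  76  76  74  79 133
 192 191 188 185 193 221]
248 [247 247 246 248 242 159  82  65  72  74  72  75  75  74  72  67  75 130
 189 214 242 244 248 247]
250 [246 247 245 246 248 252 240 150 127 120 117 118 118 118 133 187 237 218
 242 243 247 246 246 246]
252 [247 247 245 245 247 249 242 166 170 197 172 161 168 184 213 233 251 248
 246 246 244 245 245 246]
254 [246 246 245 245 246 248 241 166 175 220 230 227 225 224 225 235 248 246
 246 245 245 245 245 247]
```

Contact made: −2.6 N along y, and the knob has begun to move. I keep pushing.

Request:
step_arm:
  commands:
    - [0,0.4,0.05,0,0,0]
    - [0,0.8,0.05,0,0,0]
    - [0,1.2,0.05,0,0,0]
    - [0,1.6,0.05,0,0,0]
    - [0,2.0,0.05,0,0,0]
    - [0,2.4,0.05,0,0,0]
    - [0,2.8,0.05,0,0,0]
    - [0,3.2,0.05,0,0,0]
    - [0,3.6,0.05,0,0,0]
    - [0,4.0,0.05,0,0,0]
    - [0,4.3,0.05,0,0,0]
    - [0,4.6,0.05,0,0,0]

```text
time: 9.55
eef_pos: [0.5989, 0.0979, 0.0724]
eef_rot: [0.0, -0.098, 0.995, 0.0]
contact_force: [-0.3, -2.5, 1.7]
gripper_width: 0.0002
```

```bash
python3 -c "
from h import *
go(.015,.01,.072)
snap('side','s7')
print([ (m['conf'],m['location']) for m in robot.mark_of('knob_top','side')])
im=cv2.imread('pics/s7.png').max(2)
for y in range(240,280,2):print(y,im[y,306:330])
for y in(.02,.025,.03): print([proj('side',[*(C+RB@[.015,y]),.134]) for k in(1,)],proj('side',[*(C+RB@[.015,y+.012]),.102]))
"
```

```text
t 9.55 local now [ 0.0148 -0.0012] 0.0724 F [-0.3 -2.5  1.7] w 0.0002
shift cm [-0.02  1.12  0.04] turn [0.05 0.06 0.3 ]
[(0.59, [318.8, 249.6]), (0.38, [338.2, 268.5])]
240 [247 245 246 247 246 251 246 115  76  83  86 100 131 131 132 134 134 116
  86  87  83  95 145 190]
242 [247 245 246 247 246 250 245 130  67  70  71  79  92  97  96  97  94  83
  73  72  73 125 195 193]
244 [247 245 246 248 245 248 253 229  87  64  73  74  73  74  77  75  73  72
  70  67  95 158 195 191]
246 [247 246 247 247 246 247 252 252 196 135 115  82  75  76  78  76  76  85
 116 144 178 190 192 190]
248 [247 246 247 247 247 250 246 174  98  76  79  82  79  76  74  74  72  73
  78 119 177 193 192 190]
250 [247 245 247 247 246 251 245 123  74  80  81  81  83  78  81  80  78  75
  69 106 170 194 191 190]
252 [246 246 247 247 247 251 246 123  76  79  81  81  84  81  82  81  85  81
  79 110 175 195 192 189]
254 [246 246 247 246 247 252 246 120  75  82  83  82  81  84  82  83  84  83
  83 130 196 195 192 191]
256 [246 245 247 247 247 251 247 117  69  72  80  79  77  78  78  76  76  74
  74 125 198 194 190 191]
258
[... 627 characters left out ...]
 247 246 246 247 248 246 218 191 199 219 211 210 220 225 223 223
 213 186 218 220 219 219]
272 [246 247 246 246 245 247 248 248 249 250 250 250 250 249 249 249 249 249
 249 249 250 249 248 248]
274 [246 247 247 246 246 247 248 247 247 247 246 246 246 246 246 246 246 246
 247 246 246 246 246 247]
276 [239 236 239 244 246 247 248 248 247 247 246 247 247 246 247 246 247 247
 247 247 247 247 247 247]
278 [222 222 217 213 230 247 248 248 247 247 247 247 247 247 247 247 247 247
 247 247 247 247 247 247]
[array([319.5911219 , 249.43867746])] [319.14962746 265.64268412]
[array([319.54915888, 251.34214198])] [319.10650046 267.58282436]
[array([319.50683431, 253.26200677])] [319.06300808 269.53940153]
```

Request:
step_arm:
  commands:
    - [0,0.2,0.05,0,0,0]
    - [0,0.4,0.05,0,0,0]
    - [0,0.55,0.05,0,0,0]
    - [0,0.7,0.05,0,0,0]
    - [0,0.8,0.05,0,0,0]
    - [0,0.9,0.05,0,0,0]

```text
time: 10.25
eef_pos: [0.5972, 0.1058, 0.0718]
eef_rot: [0.0, -0.098, 0.995, -0.0]
contact_force: [0.8, -7.6, 0.8]
gripper_width: 0.0002
```

```bash
python3 -c "
from h import *
go(.015,.01,.072)
snap('side','s8')
im=cv2.imread('pics/s8.png').max(2)
for y in range(262,276):print(y,im[y,306:330])
"
```

```text
t 10.25 local now [0.0146 0.0069] 0.0718 F [ 0.8 -7.6  0.8] w 0.0002
shift cm [-0.04  0.31 -0.02] turn [-0.01  0.04  0.28]
262 [246 246 248 246 247 253 246  97  69  74  78  77  77  78  78  76  80  77
  74 129 199 196 194 193]
263 [246 246 248 247 247 253 247  94  65  77  78  79  79  76  79  77  79  77
  74 123 184 181 180 181]
264 [247 247 248 247 247 253 247  96  69  76  78  78  79  78  79  79  80  78
  78 109 149 145 144 142]
265 [247 247 248 247 247 253 247  98  70  76  78  79  78  81  78  76  79  79
  78  84  99  96  96  96]
266 [246 247 248 246 247 252 247  97  68  77  80  81  80  81  81  81  79  79
  77  76  78  77  76  77]
267 [246 247 248 246 247 252 246  96  70  76  76  80  78  80  82  78  79  80
  76  78  76  79  77  75]
268 [246 247 248 246 247 251 244  99  64  76  78  78  77  76  79  76  78  79
  77  77  77  78  79  78]
269 [247 247 247 246 246 250 246 150  79  67  69  72  73  70  72  69  70  76
  93 105 106 106 107 108]
270 [247 247 247 246 247 249 252 238 171 122 111 101 112 111 106 105 101 109
 149 163 163 160 157 160]
271 [246 247 247 246 246 247 250 253 249 248 240 218 250 253 253 251 238 216
 249 251 249 246 235 234]
272 [246 247 247 246 246 247 248 249 251 253 253 250 254 254 254 254 252 249
 253 252 252 251 250 249]
273 [246 247 246 246 246 247 247 248 249 249 249 249 250 249 249 249 250 250
 249 249 249 249 249 249]
274 [246 247 247 246 246 247 248 248 247 246 247 246 246 247 247 247 247 247
 247 247 246 247 247 247]
275 [247 248 247 247 246 247 248 248 247 247 247 247 248 248 248 247 247 247
 247 247 247 247 248 247]
```

The end stop shows at −7.6 N and the knob's front edge is at row 269.7, which gives y ≈ 30 mm: the bolt is home. Next I go around to the +x side.

Request:
step_arm:
  commands:
    - [0,-1,0,0,0,0]
    - [0,-2,0,0,0,0]
    - [0,-2.5,0,0,0,0]
    - [-2,-2.5,0,0,0,0]
    - [-4,-2.5,0,0,0,0]
    - [-5,-2.5,0,0,0,0]
    - [-5,-1,0,0,0,0]
    - [-5,1,0,0,0,0]
    - [-5,2.2,0,0,0,0]
    - [-5,2.2,0,0,0,0]
    - [-5,2.2,0,0,0,0]

```text
time: 11.4
eef_pos: [0.6415, 0.1369, 0.0719]
eef_rot: [0.0, -0.098, 0.995, -0.0]
contact_force: [-0.1, -1.0, 0.1]
gripper_width: 0.0001
```

```bash
python3 -c "
from h import *
go(.036,.029,.072)
snap('side','s9')
s=cv2.imread('pics/s9.png')[200:320,240:420]
cv2.imwrite('pics/s9c.png',cv2.resize(s,None,fx=3.5,fy=3.5,interpolation=2))"
```

```text
t 11.4 local now [0.0641 0.0289] 0.0719 F [-0.1 -1.   0.1] w 0.0001
shift cm [ 2.81  0.02 -0.01] turn [-0.05  0.03  0.31]
```

View pics/s9c.png

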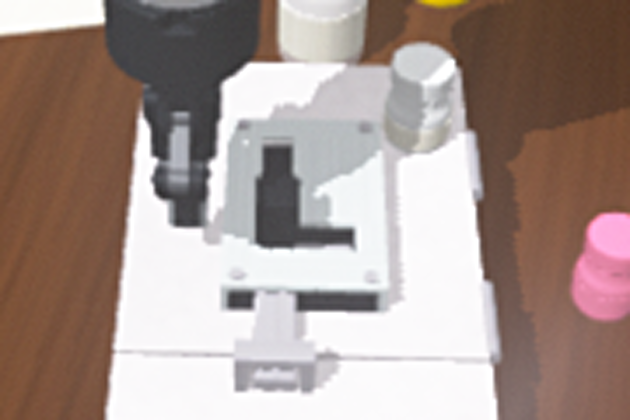

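The bolt sits in the keep (crop 275, 365), the knob stands at the corner (280, 205), and the fingers (188, 225) are on its +x side. Now I push along the short leg.

Request:
step_arm:
  commands:
    - [0.8,0,0,0,0,0]
    - [1.6,0,0,0,0,0]
    - [2.0,0,0,0,0,0]
    - [2.4,0,0,0,0,0]
    - [2.8,0,0,0,0,0]
    - [3.2,0,0,0,0,0]
    - [3.6,0,0,0,0,0]
    - [4.0,0,0,0,0,0]
    - [4.4,0,0,0,0,0]
    - [4.8,0,0,0,0,0]

```text
time: 12.45
eef_pos: [0.5946, 0.1266, 0.0721]
eef_rot: [0.001, -0.098, 0.995, -0.001]
contact_force: [2.5, -0.7, 0.5]
gripper_width: 0.0003
```

```bash
cat > k.py <<'E'
from h import *
import sys
go(.003,.029,.072)
im=snap('side',sys.argv[1]).max(2)
for y in(258,262,266,269):print(y,im[y,306:352])
for x in(.015,-.02): print(x,proj('side',[*(C+RB@[x+.012,.042]),.11]),proj('side',[*(C+RB@[x-.012,.042]),.11]))
E
python3 k.py s10
```

```text
t 12.45 local now [0.0161 0.0278] 0.0721 F [ 2.5 -0.7  0.5] w 0.0003
shift cm [1.31 0.13 0.01] turn [-0.07  0.06  0.24]
258 [247 247 248 247 247 251 249 206 162 127  86  80  78  80  78  77  93 125
 122  82  74  74  76  77  78  74  76  78  76  73  72 103 166 195 195 194
 193 194 192 192 197 195 194 198 203 205]
262 [247 247 248 246 246 248 246 223 169 116  81  82  84  89  87  83 107 146
 131  75  71  73  73  72  75  72  76  74  74  70  71 121 192 197 195 196
 195 194 191 194 194 195 204 224 223 210]
266 [247 247 248 247 247 247 250 251 205  90  75  81  81  84  86  86  86  80
  76  77  78  78  79  77  77  74  77  75  75  76  71  74  76  73  76 134
 199 196 195 195 193 193 192 194 201 205]
269 [247 247 247 247 246 247 249 248 203 154 173 212 214 213 215 212 214 217
 193  95  72  71  73  74  72  69  72  72  71  72  77  82  89  87  87 173
 254 237 202 198 198 219 235 214 224 209]
0.015 [312.77744628 266.53251389] [325.51669822 266.863283  ]
-0.02 [331.35714526 267.01492766] [344.10348206 267.34588073]
```

Request:
step_arm:
  commands:
    - [0.35,0,0,0,0,0]
    - [0.7,0,0,0,0,0]
    - [1.0,0,0,0,0,0]
    - [1.2,0,0,0,0,0]
    - [1.35,0,0,0,0,0]
    - [1.5,0,0,0,0,0]
    - [1.5,0,0,0,0,0]

```text
time: 13.2
eef_pos: [0.5824, 0.1243, 0.0728]
eef_rot: [0.003, -0.098, 0.995, -0.0]
contact_force: [10.7, 0.7, -3.3]
gripper_width: 0.0001
```

```bash
python3 k.py s11
```

```text
t 13.2 local now [0.0036 0.0279] 0.0728 F [10.7  0.7 -3.3] w 0.0001
shift cm [0.06 0.12 0.08] turn [-0.06  0.38  0.25]
258 [247 247 248 248 246 247 249 251 223  87  70  77  77 106 159 167 122  83
  80  78  80  78  76  94 126 121  76  77  77  76  79  77  75  76  76  76
  72  73 126 198 199 196 195 198 205 205]
262 [247 247 248 247 246 248 250 251 204  85  72  76  78 106 167 169 102  82
  86  88  89  81  82 105 138 113  76  75  74  74  75  73  73  74  73  75
  69  77 133 198 198 195 195 197 208 210]
266 [247 248 248 247 246 247 250 251 207  84  71  77  75  81  83  87  88  92
  90  87  90  89  84  80  78  77  77  78  77  79  78  76  74  75  73  73
  70  91 155 200 197 194 194 192 201 206]
269 [247 247 248 247 247 247 250 248 203 155 173 214 215 212 213 216 216 215
 196 142 139 143 143 142 132 108  95  70  71  73  71  71  74  72  74  68
  75 108 170 204 221 244 236 204 203 207]
0.015 [312.77744628 266.53251389] [325.51669822 266.863283  ]
-0.02 [331.35714526 267.01492766] [344.10348206 267.34588073]
```

The 10.7 N force shows the end stop, and the knob's edges are at columns 331 and 344 as predicted for the locked end. Now I back off in +x and rise clear.

Request:
step_arm:
  commands:
    - [-0.5,0,0,0,0,0]
    - [-2,0,0,0,0,0]
    - [-4,0,0,0,0,0]
    - [-6,0,0,0,0,0]
    - [-6,0,-3,0,0,0]
    - [-6,0,-7,0,0,0]
    - [-6,0,-11,0,0,0]
    - [-6,0,-15,0,0,0]
    - [-6,0,-15,0,0,0]
    - [-6,0,-15,0,0,0]

```text
time: 14.25
eef_pos: [0.6399, 0.1362, 0.2237]
eef_rot: [0.003, -0.098, 0.995, 0.0]
contact_force: [-0.1, 0.2, -1.9]
gripper_width: 0.0
```

```bash
python3 k.py s12; python3 -c "
from h import *
for t in('pill_jar','saline','syrup'):
  print(t,[(round(m['conf'],2),m['location']) for m in robot.mark_of(t,'side')])
s=cv2.imread('pics/s12.png')[150:420,220:460]
cv2.imwrite('pics/s12c.png',cv2.resize(s,None,fx=2.2,fy=2.2,interpolation=2))"
```

```text
t 14.25 local now [0.0624 0.0286] 0.2237 F [-0.1  0.2 -1.9] w 0.0
shift cm [ 6.04  0.08 15.13] turn [-0.03  0.39  0.26]
258 [240 239 241 240 239 240 242 242 206  81  64  71  74  74  77  73  77 171
 253 244 241 239 240 243 240 158  75  73  79  80  79  79  79  78  78  78
  75  75 120 185 186 183 182 184 189 192]
262 [240 239 242 240 239 240 243 243 190  80  65  73  73  74  80  75  77 171
 255 248 243 242 244 247 241 122  69  70  73  74  73  70  75  70  72  72
  69  74 126 184 187 182 183 184 194 197]
266 [240 241 242 239 239 240 243 243 189  80  66  72  72  73  80  78  77  77
  75  76  76  75  74  73  69  71  73  75  73  73  71  71  73  74  74  72
  70  98 158 185 181 176 179 182 188 191]
269 [240 241 241 239 239 240 243 239 187 140 161 198 198 197 199 196 200 198
 182 130 131 132 132 132 125 103  88  64  67  69  67  68  65  69  67  67
  69 102 159 188 213 243 244 240 219 192]
0.015 [312.77744628 266.53251389] [325.51669822 266.863283  ]
-0.02 [331.35714526 267.01492766] [344.10348206 267.34588073]
pill_jar [(0.93, [411.9, 281.7]), (0.57, [357.2, 238.0])]
saline [(0.91, [368.1, 197.1]), (0.84, [330.8, 217.0])]
syrup [(0.95, [315.9, 382.6])]
```

View pics/s12c.png

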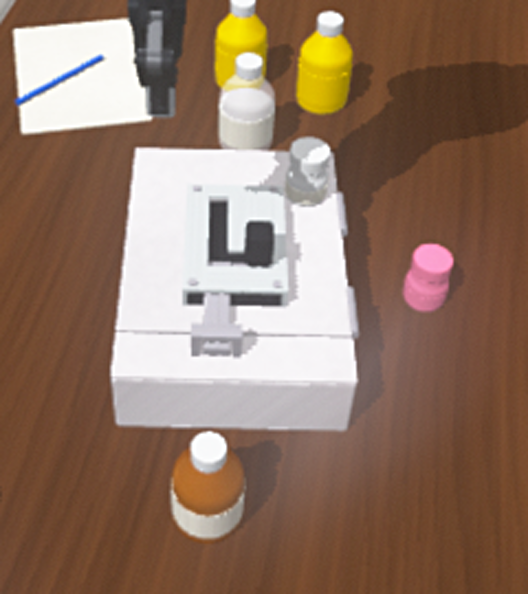

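The knob rests at the locked end (crop 260, 243) and the bolt is in the keep (218, 335). The jar and bottles stand where they were, and the gripper is clear at (160, 80).

```bash
python3 -c "
from plant import robot
print(robot.hand_in())"
```

```text
the job is handed in; nothing more can be done
None
```

The box is locked and the job is handed in after about 14 s of robot time. With shut fingers I pushed the knob along the long leg to its end stop (about 7.6 N). I then went round to its +x side and pushed it to the end of the short leg (about 10.7 N), and backed off and rose clear.

**Last checks:**
- **Knob:** its edges in the side picture, at columns about 331 and 344, match the locked end to within a pixel.
- **Bolt:** it shows inside the keep.
- **Jar and bottles:** the white jar, saline and syrup stand upright. Their marks lie within about 2 px of the start, which is as close as the networks can tell.
- **Robot:** the gripper is clear of everything and the contact force is near zero.

**What disagreed:** in the side view the fingertips stood about 40 mm higher than the reported tool position. My first pass therefore went over the knob without touching it, so I backed off and came in lower. I did not find the cause. I did not measure whether the knob lifted, though it looks down in the last picture.

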